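# Move a row of culture flasks to the incubator rack in the same order

### The job

Move the four culture flasks one after another from the black rack into the bare aluminium rack, keeping their order as counted from each rack's blue end plate: the flask in the bay next to the blue end of the black rack goes into the bay next to the blue end of the aluminium rack, and so on along the row. Carry the flasks upright, and leave each one standing upright and free on the floor of its own bay.

Things in the scene. Friction and masses are not known exactly. Their poses are not given: they have to be found in the camera images.
- rack_black: Black rack that holds the flasks at the start. Fixed; 230 (y) x 94 mm (x), origin on bench under its centre, z up. Floor 12 mm up. Bays at x 0, y +81, +27, -27, -81 mm, 50 (y) x 76 mm (x) clear; hoops between them 52 mm high, rails at x +-41 mm 35 mm high, end plates at y +-110 mm 60 mm high, the +y one BLUE. Left or right of the robot; its x within 0.3 rad of world +x.
- rack_metal: Bare aluminium rack, empty, turned round. Fixed; 230 (y) x 94 mm (x), origin on bench under its centre, z up. Floor 12 mm up. Bays at x 0, y +81, +27, -27, -81 mm, 50 (y) x 76 mm (x) clear; hoops between them 52 mm high, rails at x +-41 mm 35 mm high, end plates at y +-110 mm 60 mm high, the +y one BLUE. On the other side; its x within 0.3 rad of world -x.
- flask_red: Clear culture flask, red screw cap, loose, 25 to 50 g. Origin: centre of underside; z up, x along its width. Body 52 (x) x 25 mm (y), 60 high, shoulders to 72; cap 24 mm diameter, 77 to 99 mm above origin: grip it from above, fingers across the row (neighbouring caps 54 mm apart along it). Starts upright behind the red clip, up to 6 mm and 0.12 rad off square in its bay.
- flask_yellow: Clear culture flask, yellow screw cap, loose, 25 to 50 g. Origin: centre of underside; z up, x along its width. Body 52 (x) x 25 mm (y), 60 high, shoulders to 72; cap 24 mm diameter, 77 to 99 mm above origin: grip it from above, fingers across the row (neighbouring caps 54 mm apart along it). Starts upright behind the yellow clip, up to 6 mm and 0.12 rad off square in its bay.
- flask_green: Clear culture flask, green screw cap, loose, 25 to 50 g. Origin: centre of underside; z up, x along its width. Body 52 (x) x 25 mm (y), 60 high, shoulders to 72; cap 24 mm diameter, 77 to 99 mm above origin: grip it from above, fingers across the row (neighbouring caps 54 mm apart along it). Starts upright behind the green clip, up to 6 mm and 0.12 rad off square in its bay.
- flask_purple: Clear culture flask, purple screw cap, loose, 25 to 50 g. Origin: centre of underside; z up, x along its width. Body 52 (x) x 25 mm (y), 60 high, shoulders to 72; cap 24 mm diameter, 77 to 99 mm above origin: grip it from above, fingers across the row (neighbouring caps 54 mm apart along it). Starts upright behind the purple clip, up to 6 mm and 0.12 rad off square in its bay.
- clip_red: Red label clip, 34 mm wide with sloping tab, fixed on the front (-x) rail of the black rack before the bay where the red-capped flask starts; not handled. Origin at rack floor level under the rail, 41 mm to the rack's -x side of the bay's centre.
- clip_yellow: Yellow label clip, 34 mm wide with sloping tab, fixed on the front (-x) rail of the black rack before the bay where the yellow-capped flask starts; not handled. Origin at rack floor level under the rail, 41 mm to the rack's -x side of the bay's centre.
- clip_green: Green label clip, 34 mm wide with sloping tab, fixed on the front (-x) rail of the black rack before the bay where the green-capped flask starts; not handled. Origin at rack floor level under the rail, 41 mm to the rack's -x side of the bay's centre.
- clip_purple: Purple label clip, 34 mm wide with sloping tab, fixed on the front (-x) rail of the black rack before the bay where the purple-capped flask starts; not handled. Origin at rack floor level under the rail, 41 mm to the rack's -x side of the bay's centre.

How it is judged:
At the end, for the whole second after the job is handed in: Each flask stands at rest in the aluminium rack, in the bay with the same count from the blue end as the bay behind its colour of clip in the black rack: within 18 mm of the bay centre along the row and 16 mm across, underside within 5 mm of the floor, tilt under 0.1 rad (((y of clip_red in the frame of rack_black between 0.061 and 0.101 m and y of flask_red in the frame of rack_metal between 0.063 and 0.099 m) or (y of clip_red in the frame of rack_black between 0.007 and 0.047 m and y of flask_red in the frame of rack_metal between 0.009 and 0.045 m) or (y of clip_red in the frame of rack_black between -0.047 and -0.007 m and y of flask_red in the frame of rack_metal between -0.045 and -0.009 m) or (y of clip_red in the frame of rack_black between -0.101 and -0.061 m and y of flask_red in the frame of rack_metal between -0.099 and -0.063 m)) and x of flask_red in the frame of rack_metal between -0.016 and 0.016 m and z of flask_red in the frame of rack_metal between 0.007 and 0.017 m and angle between each of flask_red, flask_yellow, flask_green, flask_purple's own z axis and vertical below 0.1 rad and linear speed of each of flask_red, flask_yellow, flask_green, flask_purple below 0.02 m/s and angular speed of each of flask_red, flask_yellow, flask_green, flask_purple below 0.2 rad/s and ((y of clip_yellow in the frame of rack_black between 0.061 and 0.101 m and y of flask_yellow in the frame of rack_metal between 0.063 and 0.099 m) or (y of clip_yellow in the frame of rack_black between 0.007 and 0.047 m and y of flask_yellow in the frame of rack_metal between 0.009 and 0.045 m) or (y of clip_yellow in the frame of rack_black between -0.047 and -0.007 m and y of flask_yellow in the frame of rack_metal between -0.045 and -0.009 m) or (y of clip_yellow in the frame of rack_black between -0.101 and -0.061 m and y of flask_yellow in the frame of rack_metal between -0.099 and -0.063 m)) and x of flask_yellow in the frame of rack_metal between -0.016 and 0.016 m and z of flask_yellow in the frame of rack_metal between 0.007 and 0.017 m and ((y of clip_green in the frame of rack_black between 0.061 and 0.101 m and y of flask_green in the frame of rack_metal between 0.063 and 0.099 m) or (y of clip_green in the frame of rack_black between 0.007 and 0.047 m and y of flask_green in the frame of rack_metal between 0.009 and 0.045 m) or (y of clip_green in the frame of rack_black between -0.047 and -0.007 m and y of flask_green in the frame of rack_metal between -0.045 and -0.009 m) or (y of clip_green in the frame of rack_black between -0.101 and -0.061 m and y of flask_green in the frame of rack_metal between -0.099 and -0.063 m)) and x of flask_green in the frame of rack_metal between -0.016 and 0.016 m and z of flask_green in the frame of rack_metal between 0.007 and 0.017 m and ((y of clip_purple in the frame of rack_black between 0.061 and 0.101 m and y of flask_purple in the frame of rack_metal between 0.063 and 0.099 m) or (y of clip_purple in the frame of rack_black between 0.007 and 0.047 m and y of flask_purple in the frame of rack_metal between 0.009 and 0.045 m) or (y of clip_purple in the frame of rack_black between -0.047 and -0.007 m and y of flask_purple in the frame of rack_metal between -0.045 and -0.009 m) or (y of clip_purple in the frame of rack_black between -0.101 and -0.061 m and y of flask_purple in the frame of rack_metal between -0.099 and -0.063 m)) and x of flask_purple in the frame of rack_metal between -0.016 and 0.016 m and z of flask_purple in the frame of rack_metal between 0.007 and 0.017 m); the robot touches nothing.
It fails at once if the red-capped flask is tipped more than 0.6 rad from upright (angle between flask_red's own z axis and vertical above 0.6 rad).
It fails at once if the yellow-capped flask is tipped more than 0.6 rad from upright (angle between flask_yellow's own z axis and vertical above 0.6 rad).
It fails at once if the green-capped flask is tipped more than 0.6 rad from upright (angle between flask_green's own z axis and vertical above 0.6 rad).
It fails at once if the purple-capped flask is tipped more than 0.6 rad from upright (angle between flask_purple's own z axis and vertical above 0.6 rad).
It also fails if it takes over 109 s, if anything falls off the work surface, if the arm or the gripper's body presses on something with over 40 N, if the wrist force passes 120 N, or if a joint passes its speed limit or range.

### The arm

A 7-joint arm with a two-finger parallel gripper is mounted at the origin on the work surface. World frame = base frame: x ahead of the robot, y to its left, z up, the work surface at z = 0. Lengths are in m, angles in rad, forces in N, time in s.
With the tool pointing down it reaches from about 0.425 to 1.025 m from the base axis. Payload 9.4 kg.
Tool frame: the origin (TCP) lies midway between the tips of the shut fingers; the grasp point (between the pads) lies 19 mm behind it; z points along the fingers, y is the line along which they close (so a half turn about z gives the same grasp; the last joint's range is limited). The gripper opens to 93 mm and grips with 3 to 60 N. Pads are 15 mm wide; open, the fingers measure 128 mm over their backs; the gripper's body (75 mm by 188 mm) begins 65 mm behind the grasp point.
Start: joints at [-1.404, 0.599, -0.003, 1.599, 0.002, 0.943, -0.08], TCP at [0.175, 0.704, 0.219] pointing down, gripper open.
Joint ranges: [-2.57, 2.57], [-0.35, 1.97], [-1.29, 1.29], [0.11, 2.56], [-1.05, 4.19], [0.11, 1.86], [-2.63, 2.63]. Speed limits (rad/s): [2.22, 2.22, 3.01, 3.01, 3.14, 3.14, 3.14].

### API

Orientations are given as a rotation vector (axis times angle).
In Python, from workcell import robot, imaging gives the robot as it stands. The module is installed in compiled form; this text tells all that it offers.
- The arm moves only by the shell command python3 -m pendant 'ROWS'. ROWS is JSON, a list that holds one entry, the list of rows, each a list of 5 numbers: the shift along the tool's x, y, z in cm, then the turn about the tool's z in degrees, then the closure, from -1 (fully open) to 1 (shut). A call has 1 to 12 rows; each row is the pose to reach, as a shift and turn from the pose commanded when the call began, along the tool's axes at that moment; what a row does not reach only later rows make up. A row lasts 1/8 s, in which the tool goes at most 62.5 mm and 10.7 degrees, less where a joint would pass 70% of its speed; a pose out of reach is approached as far as the arm can. A call with a gripper value outside its range is refused whole. The fingers move at their own pace and stop on an object; the grip force is fixed at half the most. Time passes only in rows, so rows that repeat a pose let the fingers close. It gives the time, the measured TCP pose, the force, the opening and the grip force at its end, in the units of the state.
- robot.state(): the state, without advancing time (a new reading comes with each control period).
- imaging.capture(name): name is "side" or "top" or "wrist"; returns (picture, depth): 400x640x3 uint8, red, green, blue; 400x640 float32, m along the optical axis (not along the pixel's ray), 0 where there is no reading.
- imaging.camera_params(name): a dict with "fx", "fy", "cx", "cy" (pixels), "extrinsics" (4x4, takes a point from camera to world coordinates); the wrist camera has in their place "T_tool_cam" (4x4, takes a point from camera to tool coordinates, whose origin is the TCP and whose axes are the flange's). Camera axes: x right, y down, z forward; pixel columns grow to the right and rows downward; lengths in m; the calibration is good to about 2 mm. A picture is of the moment at which its call begins: read the wrist's pose just before it. camera_params takes no time and is no camera call.
- robot.close_job(): hands the job in; it is judged then, once.
The state is a dict: "clock": time; "joint_pos": joint angles; "joint_vel": joint speeds; "effort": joint torques, N m; "ee_pos": TCP position; "tcp_rot": TCP orientation; "contact_force": force on the tool from outside, world axes, zero at the start; "torque": the same for the moment, N m; "finger_gap": finger opening in m; "grasp_force": force on a finger pad.
Only numpy, scipy, OpenCV 4.12 (cv2) and the standard library are available. Lean on these libraries where they do the work, as an engineer would, in place of code of your own. Each camera call takes 0.05 s, during which the arm holds its last target. There are 200 camera calls.

## Working session

There is one attempt and no reset: what is moved stays moved. The work goes in short steps, Python scripts to look and compute and a shell command to move; the robot and the scene stay as the last step left them, time stands still between calls to the robot, and variables do not carry over. Pictures are saved under pics/ and viewed, at most 14 in all, crops included, and the job is handed in when it is done.

```bash
mkdir -p pics; python3 - <<'E'
from workcell import robot, imaging
import cv2,numpy as np
s=robot.state();print(s)
for n in("top","side"):
    p,d=imaging.capture(n);cv2.imwrite(f"pics/{n}0.png",p[:,:,::-1]);np.savez(f"{n}0.npz",p=p,d=d)
    print(n,imaging.camera_params(n))
print(imaging.camera_params("wrist"))
E
```

```text
{'clock': 0.0, 'joint_pos': array([-1.40375303,  0.60011385, -0.00255702,  1.60009105,  0.0017927 ,
        0.94290749, -0.07978642]), 'joint_vel': array([ 9.04730598e-04, -3.05608190e-05, -1.27844910e-03, -9.69639208e-04,
        9.23310340e-04, -3.30510914e-04,  7.45909579e-05]), 'effort': array([-2.05836391e-04, -7.65063214e+01,  1.49698857e+00, -2.52372426e+01,
       -5.25035150e-02,  1.64355221e-02,  1.44003989e-04]), 'ee_pos': array([0.1748616 , 0.70311154, 0.21778178]), 'tcp_rot': array([-3.81793401e-01, -3.11824694e+00,  2.38179082e-03]), 'contact_force': array([-0.0868245 , -0.42543885, -0.48887323]), 'torque': array([-0.03402376, -0.01017697, -0.00497833]), 'grasp_force': 0.0, 'finger_gap': 0.09336625990943943}
top {'fx': 381.2491075254508, 'fy': 381.2491075254508, 'cx': 319.70086814728796, 'cy': 201.96996035315547, 'extrinsics': array([[ 5.21329708e-02, -9.77526366e-01,  2.04265409e-01,
         3.30274427e-01],
       [-9.98640093e-01, -5.11008253e-02,  1.03280862e-02,
        -1.79100701e-03],
       [ 3.42154425e-04, -2.04526061e-01, -9.78861059e-01,
         8.5883476
[... 222 characters left out ...]
([[-0.96366936, -0.17669274,  0.20030236,  0.32464066],
       [-0.26691674,  0.60943532, -0.74655478,  0.65961754],
       [ 0.00983947, -0.77289602, -0.6344564 ,  0.58104963],
       [ 0.        ,  0.        ,  0.        ,  1.        ]])}
{'fx': 278.23961537124785, 'fy': 278.23961537124785, 'cx': 318.3576440251096, 'cy': 200.21310817472613, 'T_tool_cam': array([[-2.86267953e-04, -9.55962625e-01, -2.93488293e-01,
         8.05286509e-02],
       [ 9.99999912e-01, -3.63686352e-04,  2.09216631e-04,
        -1.31388659e-03],
       [-3.06740967e-04, -2.93488208e-01,  9.55962645e-01,
        -1.66918448e-01],
       [ 0.00000000e+00,  0.00000000e+00,  0.00000000e+00,
         1.00000000e+00]])}
```

View pics/top0.png

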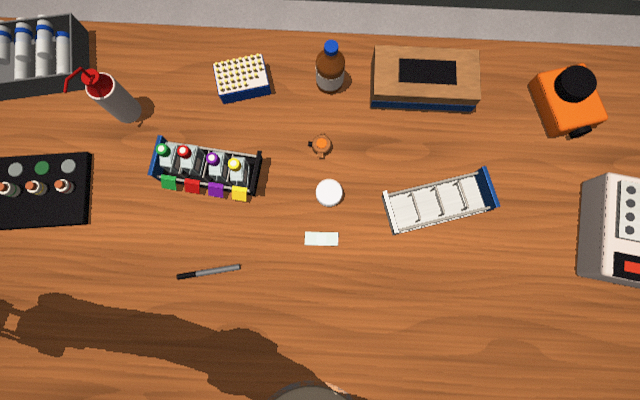

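View pics/side0.png

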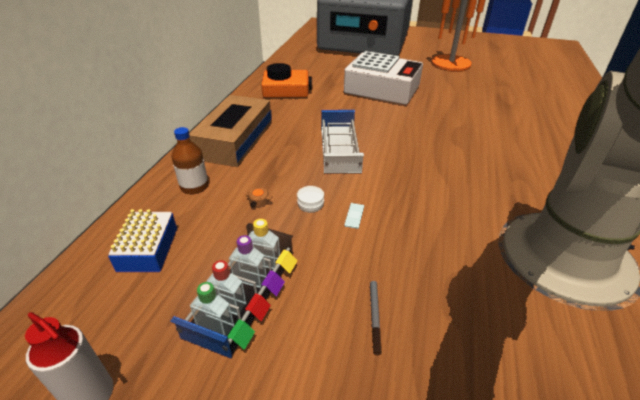

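The top view shows the black rack at left, around px (205,167), with the blue plate on its left. Caps run green (163,150), red (183,152), purple (213,158), yellow (234,164), and the clips are in the same order. The aluminium rack is at about (440,200), with its blue plate on the right at (488,188).

```bash
cat > h.py <<'E'
import cv2,numpy as np
from workcell import robot,imaging
from scipy.spatial.transform import Rotation as R
HUE={'green':(50,75),'red':(175,4),'purple':(135,155),'yellow':(22,34),'blue':(100,118)}
def mask(p,c,s=120,v=60):
    h=cv2.cvtColor(p,cv2.COLOR_RGB2HSV).astype(int);a,b=HUE[c];H=h[...,0]
    return (((H>=a)&(H<=b)) if a<b else ((H>=a)|(H<=b)))&(h[...,1]>s)&(h[...,2]>v)
def cloud(n,d):
    k=imaging.camera_params(n);v,u=np.mgrid[:400,:640]
    E=k["extrinsics"]
    P=np.stack([(u-k['cx'])/k['fx']*d,(v-k['cy'])/k['fy']*d,d],-1)
    W=P@E[:3,:3].T+E[:3,3]; W[d==0]=np.nan; return W
def ray(n,uv,z):
    k=imaging.camera_params(n);E=k["extrinsics"]
    r=E[:3,:3]@[(uv[0]-k['cx'])/k['fx'],(uv[1]-k['cy'])/k['fy'],1]
    return (E[:3,3]+r*(z-E[2,3])/r[2])
def to_tool(xy,s=None):
    s=s or robot.state();r=R.from_rotvec(s['tcp_rot'])
    return r.inv().apply(np.array(xy)-s['ee_pos'])*100
def rect(W,lo,hi,box):
    m=(W[...,2]>lo)&(W[...,2]<hi)&(W[...,0]>box[0])&(W[...,0]<box[1])&(W[...,1]>box[2])&(W[...,1]<box[3])
    return cv2.minAreaRect((W[m][:,:2]*1000).astype(np.float32)),m.sum()
E
python3 - <<'E'
from h import *
print(R.from_rotvec(robot.state()['tcp_rot']).as_matrix().round(3))
for n in('top','side'):
    f=np.load(n+'0.npz');p,d=f['p'],f['d'];W=cloud(n,d)
    for c in HUE:
        m=mask(p,c).astype(np.uint8)
        N,l,st,ce=cv2.connectedComponentsWithStats(m)
        for i in range(1,N):
            if st[i,4]>25:
                w=W[l==i]
                med=np.nanmedian(w,0)
                if 0.2<med[0]<.65 and abs(med[1])<.5 and med[2]<.14:
                    t=w[w[:,2]>np.nanmax(w[:,2])-.006]
                    print(n,c,ce[i].round(1),st[i,4],med.round(3),'top',np.nanmean(t,0).round(4))
    for nm,b in(('metal',(.2,.5,-.42,-.1)),('black',(.2,.55,.08,.45))):
        for lo,hi in((.025,.045),(.02,.07),(.047,.066)): print(n,nm,lo,rect(W,lo,hi,b))
E
```

```text
[[-0.97   0.241 -0.   ]
 [ 0.241  0.97  -0.001]
 [-0.    -0.001 -1.   ]]
top green [161.6 149.2] 69 [0.58  0.338 0.11 ] top [0.5825 0.3395 0.1109]
top green [168.2 181.4] 204 [0.532 0.349 0.032] top [0.5398 0.3477 0.037 ]
top red [184.  151.8] 104 [0.578 0.291 0.109] top [0.581  0.2946 0.11  ]
top red [191.9 185.2] 215 [0.527 0.295 0.032] top [0.5345 0.2936 0.0378]
top purple [212.  158.6] 77 [0.565 0.231 0.109] top [0.5679 0.2342 0.1112]
top purple [215.2 189.1] 209 [0.52  0.242 0.032] top [0.5283 0.2402 0.0371]
top yellow [234.  164.5] 95 [0.555 0.185 0.11 ] top [0.5593 0.1883 0.1107]
top yellow [238.9 192.8] 213 [0.515 0.188 0.032] top [0.5225 0.1875 0.037 ]
top blue [158.3 140.2] 39 [0.619 0.372 0.059] top [0.5915 0.3492 0.11  ]
top blue [152.6 163.2] 104 [0.565 0.376 0.059] top [0.5645 0.3766 0.0594]
top blue [486.7 188. ] 450 [ 0.55  -0.357  0.049] top [ 0.5505 -0.3597  0.0602]
top metal 0.025 (((470.46575927734375, -237.099609375), (54.65412139892578, 186.97804260253906), 1.1860426664352417), np.int64(236))
top metal 0.02 (((470.2611083984375, -232.80368041992188), (194.348266
[... 1474 characters left out ...]
81635284), np.int64(255))
side metal 0.02 (((471.0399475097656, -234.21243286132812), (195.6472625732422, 57.815696716308594), 89.97916412353516), np.int64(483))
side metal 0.047 (((470.6356506347656, -198.3036346435547), (124.29740905761719, 57.71265411376953), 89.50051879882812), np.int64(160))
side black 0.025 (((535.3327026367188, 268.08056640625), (229.62527465820312, 42.159324645996094), 84.49507141113281), np.int64(1564))
side black 0.02 (((527.02685546875, 267.4919738769531), (237.67637634277344, 48.32307815551758), 88.95539093017578), np.int64(2379))
side black 0.047 (((543.6533813476562, 266.8726806640625), (236.90509033203125, 34.41594696044922), 83.85459899902344), np.int64(411))
```

```bash
cat >> h.py <<'E'
def caps(W,box,lo=.106,hi=.12):
    m=((W[...,2]>lo)&(W[...,2]<hi)&(W[...,0]>box[0])&(W[...,0]<box[1])&(W[...,1]>box[2])&(W[...,1]<box[3])).astype(np.uint8)
    N,l,st,ce=cv2.connectedComponentsWithStats(m,connectivity=4)
    for i in range(1,N):
        if st[i,4]>20:
            w=W[l==i][:,:2]; c,r=cv2.minEnclosingCircle((w*1000).astype(np.float32))
            print('cap',np.round(c,1),'r',round(r,1),'mean',(w.mean(0)*1000).round(1),st[i,4])
E
python3 - <<'E'
from h import *
C=[]
for n in('top','side'):
    f=np.load(n+'0.npz');W=cloud(n,f['d']);C.append(W.reshape(-1,3))
    print(n);caps(W,(.5,.65,.1,.45))
A=np.vstack(C)[None]
B=[('metal',(.4,.72,-.42,-.1))]
for nm,b in B:
  for W,t in((C[0][None],'top'),(C[1][None],'side'),(A,'both')):
    for lo,hi in((.012,.07),(.028,.07),(.055,.07)):
        (c,s,a),k=rect(W,lo,hi,b); print(nm,t,lo,np.round(c,1),np.round(s,1),round(a,2),k)
# blue-plate and far end-plate top edges, metal
f=np.load('top0.npz');W=cloud('top',f['d'])
m=mask(f['p'],'blue')&(W[...,2]>.056)&(W[...,1]<-.3)&(W[...,1]>-.42)
w=W[m];print('blue',w.mean(0).round(4),len(w),cv2.minAreaRect((w[:,:2]*1000).astype(np.float32)))
for ww in C:
    g=ww[(ww[:,2]>.055)&(ww[:,2]<.066)&(ww[:,0]>.4)&(ww[:,0]<.6)&(ww[:,1]<-.11)&(ww[:,1]>-.18)]
    if len(g)>3: print('plain',g.mean(0).round(4),len(g),cv2.minAreaRect((g[:,:2]*1000).astype(np.float32)))
E
```

```text
top
cap [583.  340.4] r 12.3 mean [583.  339.3] 104
cap [581.7 295.1] r 12.7 mean [581.4 294.6] 111
cap [569.4 233.4] r 12.4 mean [568.5 233. ] 111
cap [559.4 188.3] r 12.1 mean [559.  187.8] 107
side
cap [559.8 189. ] r 12.2 mean [559.4 190.3] 120
cap [570.2 234.1] r 12.9 mean [569.  236.2] 140
cap [582.1 296.1] r 12.9 mean [581.5 297.3] 173
cap [583.1 341. ] r 12.3 mean [582.7 341.9] 195
metal top 0.012 [ 519.4 -252.8] [ 93.7 237.7] 17.21 3046
metal top 0.028 [ 519.4 -252.8] [ 93.7 237.7] 17.21 1414
metal top 0.055 [ 519.4 -252.8] [ 93.5 237.8] 17.15 433
metal side 0.012 [ 520.3 -252.1] [ 94.3 239.7] 17.23 1712
metal side 0.028 [ 520.5 -251.9] [ 94.3 239.6] 17.1 1207
metal side 0.055 [ 520.7 -252. ] [ 93.3 239.7] 17.22 214
metal both 0.012 [ 520.  -252.1] [ 95.1 239.7] 17.16 4758
metal both 0.028 [ 520.  -252.1] [ 95.1 239.7] 17.16 2621
metal both 0.055 [ 519.9 -252.2] [ 95.  239.7] 17.22 647
blue [ 0.5503 -0.3597  0.0599] 179 ((551.4494018554688, -359.3246154785156), (90.43611907958984, 10.250930786132812), 17.50623321533203)
plain [ 0.4855 -0.1444  0.0598] 205 ((486.16986083984375, -144.4643096923828), (93.0621109008789, 11.003029823303223), 16.85746955871582)
plain [ 0.4873 -0.1435  0.0593] 118 ((487.07330322265625, -143.6244354248047), (92.94699096679688, 14.22353458404541), 15.20059585571289)
```

```bash
cat > go.py <<'E'
import sys;from h import *
T={'green':(.583,.3408),'red':(.5819,.2957),'purple':(.5698,.2338),'yellow':(.5596,.1887),
'G':(.5438,-.3294),'R':(.5279,-.2778),'P':(.5121,-.2262),'Y':(.4962,-.1746)}
s=robot.state();M=R.from_rotvec(s['tcp_rot']).as_matrix();yaw=np.degrees(np.arctan2(M[1,1],M[0,1]))
print('t',round(s['clock'],2),'pos',s['ee_pos'].round(4),'yaw',yaw.round(2),'gap',round(s['finger_gap'],4),'g',round(s['grasp_force'],1))
for a in sys.argv[1:]:
    n,z=a.split(':');y=-6.1 if n.islower() else 17.1
    print(a,'shift cm',(M.T@(np.array([*T[n],float(z)])-s['ee_pos'])*100).round(2),'turn',round(yaw-y,1))
E
python3 -m pendant '[[[-48.3,-25.3,0,82,-1],[-48.3,-25.3,0,82,-1],[-48.3,-25.3,0,82,-1],[-48.3,-25.3,0,82,-1],[-48.3,-25.3,0,82,-1],[-48.3,-25.3,0,82,-1],[-48.3,-25.3,0,82,-1],[-48.3,-25.3,0,82,-1],[-48.3,-25.3,0,82,-1],[-48.3,-25.3,0,82,-1],[-48.3,-25.3,0,82,-1],[-48.3,-25.3,0,82,-1]]]'; python3 go.py green:.088 G:.22
```

```text
clock: 1.6
ee_pos: [0.5814, 0.3429, 0.2184]
tcp_rot: [-2.331, -2.105, 0.001]
contact_force: [-0.3, 0.6, -0.6]
finger_gap: 0.0934
grasp_force: 0.0
t 1.6 pos [0.5814 0.3429 0.2184] yaw -5.84 gap 0.0934 g 0.0
green:.088 shift cm [-0.19  0.19 13.04] turn 0.3
G:.22 shift cm [-67.26   3.09  -0.18] turn -22.9
```

```bash
python3 -m pendant '[[[-0.2,0.2,6,0,-1],[-0.2,0.2,10,0,-1],[-0.2,0.2,13,0,-1],[-0.2,0.2,13,0,-1],[-0.2,0.2,13,0,-1],[-0.2,0.2,13,0,1],[-0.2,0.2,13,0,1],[-0.2,0.2,13,0,1],[-0.2,0.2,13,0,1],[-0.2,0.2,13,0,1],[-0.2,0.2,13,0,1],[-0.2,0.2,13,0,1]]]'; python3 go.py green:.088 G:.21
```

```text
clock: 3.1
ee_pos: [0.5844, 0.3392, 0.0886]
tcp_rot: [2.334, 2.103, -0.0]
contact_force: [0.4, 0.3, -0.8]
finger_gap: 0.0276
grasp_force: 0.0
t 3.1 pos [0.5844 0.3392 0.0886] yaw -5.97 gap 0.0276 g 0.0
green:.088 shift cm [ 0.14 -0.16  0.06] turn 0.1
G:.21 shift cm [-66.92   2.91 -12.14] turn -23.1
```

```bash
python3 -m pendant '[[[0,0,0,0,1],[0,0,0,0,1],[0,0,0,0,1],[0,0,-1,0,1],[0,0,-3,0,1],[0,0,-6,0,1],[0,0,-9.5,0,1],[0,0,-13,0,1],[0,0,-13,0,1]]]'; python3 go.py G:.218
```

```text
clock: 4.22
ee_pos: [0.5861, 0.3398, 0.2231]
tcp_rot: [2.334, 2.102, 0.01]
contact_force: [-1.1, 0.5, -1.6]
finger_gap: 0.0233
grasp_force: 30.0
t 4.22 pos [0.5861 0.3398 0.2231] yaw -5.98 gap 0.0233 g 30.0
G:.218 shift cm [-67.     2.77   0.25] turn -23.1
```

```bash
python3 -m pendant '[[[-3,0.1,0,-1,1],[-8,0.3,0,-3,1],[-14,0.5,0,-5,1],[-20,0.8,0,-7,1],[-26,1.1,0,-9,1],[-32,1.4,0,-11,1],[-38,1.6,0,-13,1],[-44,1.8,0,-15,1],[-50,2,0,-17,1],[-56,2.3,0,-19,1],[-62,2.6,0,-21,1],[-67,2.8,0,-23,1]]]'; python3 -m pendant '[[[0,0,0,0,1],[0,0,0,0,1],[0,0,0,0,1],[0,0,0,0,1]]]';python3 go.py G:.218 G:.09
python3 - <<'E'
from h import *
for n in ('top','side'):
    p,d=imaging.capture(n);W=cloud(n,d);cv2.imwrite(f"pics/{n}1.png",p[:,:,::-1])
    m=mask(p,'green');w=W[m];w=w[(w[:,1]<-.1)&(w[:,2]<.3)];print(n,len(w),w.mean(0) if len(w) else'')
E
```

```text
clock: 5.72
ee_pos: [0.5417, -0.3324, 0.2187]
tcp_rot: [-1.868, -2.526, 0.001]
contact_force: [0.6, -0.1, 0.3]
finger_gap: 0.0234
grasp_force: 30.0
clock: 6.22
ee_pos: [0.5432, -0.3286, 0.2187]
tcp_rot: [-1.865, -2.528, -0.001]
contact_force: [-0.3, 0.6, -0.6]
finger_gap: 0.0235
grasp_force: 30.0
t 6.22 pos [ 0.5432 -0.3286  0.2187] yaw 17.15 gap 0.0235 g 30.0
G:.218 shift cm [-0.1   0.04  0.07] turn 0.0
G:.09 shift cm [-0.1   0.03 12.87] turn 0.0
top 138 [ 0.5394291  -0.32170594  0.23710566]
side 70 [ 0.54129803 -0.31837619  0.23172222]
```

View pics/side1.png

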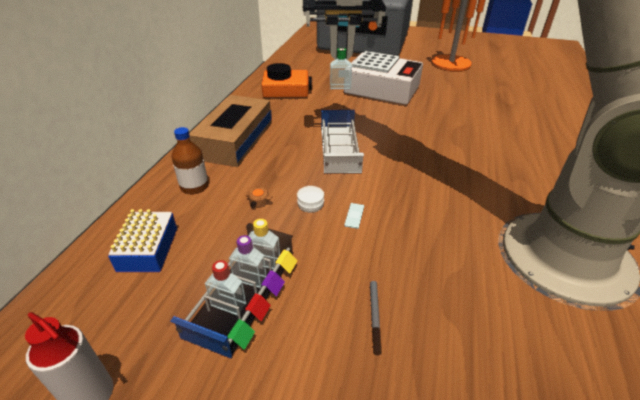

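The side view shows the green flask upright in the gripper at (340,75), above the blue end. Lowering it now.

```bash
python3 -m pendant '[[[-0.1,0,5,0,1],[-0.1,0,9,0,1],[-0.1,0,11,0,1],[-0.1,0,12,0,1],[-0.1,0,12.6,0,1],[-0.1,0,12.9,0,1],[-0.1,0,12.9,0,1],[-0.1,0,12.9,0,1],[-0.1,0,12.9,0,-1],[-0.1,0,12.9,0,-1],[-0.1,0,12.9,0,-1],[-0.1,0,12.9,0,-1]]]';python3 -m pendant '[[[0,0,0,0,-1],[0,0,0,0,-1],[0,0,-3,0,-1],[0,0,-7,0,-1],[0,0,-13,0,-1],[0,0,-13,0,-1]]]';python3 go.py red:.218
python3 - <<'E'
from h import *
for n in ('top','side'):
    p,d=imaging.capture(n);W=cloud(n,d);cv2.imwrite(f"pics/{n}2.png",p[:,:,::-1])
    print(n);caps(W,(.4,.65,-.42,.45),lo=.102)
E
```

```text
clock: 7.82
ee_pos: [0.543, -0.331, 0.0897]
tcp_rot: [1.868, 2.526, 0.0]
contact_force: [-0.2, -1.2, 0.5]
finger_gap: 0.0587
grasp_force: 0.0
clock: 8.57
ee_pos: [0.5448, -0.3325, 0.2243]
tcp_rot: [1.864, 2.519, 0.002]
contact_force: [1.4, -0.0, 0.1]
finger_gap: 0.0927
grasp_force: 0.0
t 8.57 pos [ 0.5448 -0.3325  0.2243] yaw 17.01 gap 0.0927 g 0.0
red:.218 shift cm [58.99 21.92  0.43] turn 23.1
top
cap [581.6 294.9] r 12.8 mean [581.  293.9] 122
cap [568.9 233.9] r 12.3 mean [568.1 232.9] 120
cap [559.4 188. ] r 12.5 mean [558.4 187.1] 119
cap [ 541.6 -329.3] r 12.6 mean [ 540.5 -328. ] 131
side
cap [ 542.6 -328. ] r 12.6 mean [ 541.8 -324.8] 53
cap [559.4 189.3] r 12.7 mean [558.5 191.4] 151
cap [569.8 234.8] r 12.9 mean [568.5 236.9] 164
cap [581.9 296. ] r 12.8 mean [581.  298.2] 202
```

View pics/side2.png

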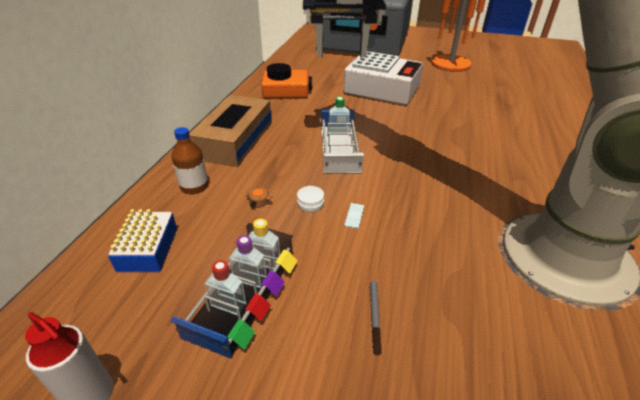

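The green flask stands upright in the blue-end bay at (340,110), about 2 mm off the bay centre. Going back for red.

```bash
python3 -m pendant '[[[59,21.9,0.4,23,-1],[59,21.9,0.4,23,-1],[59,21.9,0.4,23,-1],[59,21.9,0.4,23,-1],[59,21.9,0.4,23,-1],[59,21.9,0.4,23,-1],[59,21.9,0.4,23,-1],[59,21.9,0.4,23,-1],[59,21.9,0.4,23,-1],[59,21.9,0.4,23,-1],[59,21.9,0.4,23,-1],[59,21.9,0.4,23,-1]]]';python3 -m pendant '[[[0,0,0,0,-1],[0,0,0,0,-1]]]'; python3 go.py red:.088
```

```text
clock: 10.18
ee_pos: [0.5788, 0.2968, 0.214]
tcp_rot: [2.333, 2.103, -0.004]
contact_force: [0.2, -1.3, 0.4]
finger_gap: 0.0933
grasp_force: 0.0
clock: 10.42
ee_pos: [0.5798, 0.2955, 0.2157]
tcp_rot: [2.336, 2.1, -0.0]
contact_force: [0.8, -0.3, -0.2]
finger_gap: 0.0928
grasp_force: 0.0
t 10.43 pos [0.5798 0.2955 0.2157] yaw -6.11 gap 0.0928 g 0.0
red:.088 shift cm [ 0.04  0.2  12.77] turn -0.0
```

```bash
python3 -m pendant '[[[0,0.2,6,0,-1],[0,0.2,10,0,-1],[0,0.2,12.7,0,-1],[0,0.2,12.7,0,-1],[0,0.2,12.7,0,1],[0,0.2,12.7,0,1],[0,0.2,12.7,0,1],[0,0.2,12.7,0,1],[0,0.2,12.7,0,1],[0,0.2,12.7,0,1],[0,0.2,12.7,0,1],[0,0.2,12.7,0,1]]]'; python3 go.py red:.088;python3 -m pendant '[[[0,0,0,0,1],[0,0,0,0,1],[0,0,0,0,1],[0,0,-1,0,1],[0,0,-3,0,1],[0,0,-6,0,1],[0,0,-9.5,0,1],[0,0,-13,0,1],[0,0,-13,0,1]]]'; python3 go.py R:.218
```

```text
clock: 11.92
ee_pos: [0.5815, 0.297, 0.0886]
tcp_rot: [2.334, 2.103, -0.0]
contact_force: [0.3, 0.1, -0.9]
finger_gap: 0.0236
grasp_force: 30.0
t 11.93 pos [0.5815 0.297  0.0886] yaw -5.97 gap 0.0236 g 30.0
red:.088 shift cm [-0.13  0.06  0.06] turn 0.1
clock: 13.05
ee_pos: [0.5831, 0.2975, 0.223]
tcp_rot: [2.333, 2.102, 0.01]
contact_force: [0.4, -0.7, -1.2]
finger_gap: 0.0234
grasp_force: 30.0
t 13.05 pos [0.5831 0.2975 0.223 ] yaw -5.98 gap 0.0234 g 30.0
R:.218 shift cm [-57.8    0.5    0.27] turn -23.1
```

```bash
python3 -m pendant '[[[-3,0,0.2,-1,1],[-8,0,0.2,-3,1],[-13,0.1,0.2,-5,1],[-18,0.1,0.2,-7,1],[-23,0.2,0.2,-9,1],[-28,0.2,0.2,-11,1],[-33,0.3,0.2,-13,1],[-38,0.3,0.2,-15,1],[-43,0.4,0.2,-17,1],[-48,0.4,0.2,-19,1],[-53,0.5,0.2,-21,1],[-57.8,0.5,0.2,-23,1]]]'; python3 -m pendant '[[[0,0,0,0,1],[0,0,0,0,1],[0,0,0,0,1],[0,0,0,0,1]]]';python3 go.py R:.218 R:.09
```

```text
clock: 14.55
ee_pos: [0.5257, -0.2799, 0.2166]
tcp_rot: [-1.867, -2.527, 0.0]
contact_force: [0.6, 0.0, -0.7]
finger_gap: 0.0235
grasp_force: 30.0
clock: 15.05
ee_pos: [0.5267, -0.277, 0.2167]
tcp_rot: [-1.865, -2.528, -0.0]
contact_force: [1.2, 0.1, -0.6]
finger_gap: 0.0237
grasp_force: 30.0
t 15.05 pos [ 0.5267 -0.277   0.2167] yaw 17.14 gap 0.0237 g 30.0
R:.218 shift cm [-0.11  0.09 -0.13] turn 0.0
R:.09 shift cm [-0.12  0.09 12.67] turn 0.0
```

```bash
python3 -m pendant '[[[-0.1,0.1,5,0,1],[-0.1,0.1,9,0,1],[-0.1,0.1,11,0,1],[-0.1,0.1,12,0,1],[-0.1,0.1,12.5,0,1],[-0.1,0.1,12.7,0,1],[-0.1,0.1,12.7,0,1],[-0.1,0.1,12.7,0,1],[-0.1,0.1,12.7,0,-1],[-0.1,0.1,12.7,0,-1],[-0.1,0.1,12.7,0,-1],[-0.1,0.1,12.7,0,-1]]]';python3 -m pendant '[[[0,0,0,0,-1],[0,0,0,0,-1],[0,0,-3,0,-1],[0,0,-7,0,-1],[0,0,-13,0,-1],[0,0,-13,0,-1]]]';python3 go.py purple:.218
python3 - <<'E'
from h import *
for n in ('top',):
    p,d=imaging.capture(n);W=cloud(n,d);cv2.imwrite(f"pics/{n}3.png",p[:,:,::-1])
    print(n);caps(W,(.4,.65,-.42,.45),lo=.102)
E
```

```text
clock: 16.55
ee_pos: [0.5277, -0.279, 0.0896]
tcp_rot: [1.868, 2.526, 0.0]
contact_force: [-0.1, 0.8, -0.1]
finger_gap: 0.0586
grasp_force: 0.0
clock: 17.3
ee_pos: [0.5295, -0.2803, 0.2239]
tcp_rot: [1.864, 2.52, 0.003]
contact_force: [-0.9, -0.2, -0.3]
finger_gap: 0.0929
grasp_force: 0.0
t 17.3 pos [ 0.5295 -0.2803  0.2239] yaw 17.02 gap 0.0929 g 0.0
purple:.218 shift cm [47.98 18.89  0.48] turn 23.1
top
cap [568.5 233.6] r 12.6 mean [568.1 232.7] 123
cap [559.2 187.6] r 12.4 mean [558.5 187. ] 118
cap [ 541.  -328.7] r 12.4 mean [ 540.4 -328.2] 128
cap [ 528.9 -279.4] r 12.6 mean [ 527.6 -278.2] 125
```

Red is placed well (528.9, -279.4). Next is purple.

```bash
python3 -m pendant '[[[48,19,0.5,23,-1],[48,19,0.5,23,-1],[48,19,0.5,23,-1],[48,19,0.5,23,-1],[48,19,0.5,23,-1],[48,19,0.5,23,-1],[48,19,0.5,23,-1],[48,19,0.5,23,-1],[48,19,0.5,23,-1],[48,19,0.5,23,-1],[48,19,0.5,23,-1],[48,19,0.5,23,-1]]]'; python3 go.py purple:.088
```

```text
clock: 18.85
ee_pos: [0.5689, 0.2335, 0.2148]
tcp_rot: [2.337, 2.099, -0.0]
contact_force: [-1.0, 0.0, -0.2]
finger_gap: 0.0931
grasp_force: 0.0
t 18.85 pos [0.5689 0.2335 0.2148] yaw -6.13 gap 0.0931 g 0.0
purple:.088 shift cm [ 0.05  0.09 12.68] turn -0.0
```

```bash
python3 -m pendant '[[[0,0.1,6,0,-1],[0,0.1,10,0,-1],[0,0.1,12.6,0,-1],[0,0.1,12.6,0,-1],[0,0.1,12.6,0,1],[0,0.1,12.6,0,1],[0,0.1,12.6,0,1],[0,0.1,12.6,0,1],[0,0.1,12.6,0,1],[0,0.1,12.6,0,1],[0,0.1,12.6,0,1],[0,0.1,12.6,0,1]]]'; python3 go.py purple:.088;python3 -m pendant '[[[0,0,0,0,1],[0,0,0,0,1],[0,0,0,0,1],[0,0,-1,0,1],[0,0,-3,0,1],[0,0,-6,0,1],[0,0,-9.5,0,1],[0,0,-13,0,1],[0,0,-13,0,1]]]'; python3 go.py P:.218
```

```text
clock: 20.35
ee_pos: [0.5697, 0.2355, 0.0886]
tcp_rot: [2.334, 2.103, -0.0]
contact_force: [0.7, 0.1, -1.3]
finger_gap: 0.0234
grasp_force: 30.0
t 20.35 pos [0.5697 0.2355 0.0886] yaw -5.97 gap 0.0234 g 30.0
purple:.088 shift cm [-0.17  0.03  0.06] turn 0.1
clock: 21.48
ee_pos: [0.5711, 0.2358, 0.2219]
tcp_rot: [2.333, 2.102, 0.008]
contact_force: [0.3, -0.6, -0.7]
finger_gap: 0.0233
grasp_force: 30.0
t 21.48 pos [0.5711 0.2358 0.2219] yaw -5.98 gap 0.0233 g 30.0
P:.218 shift cm [-46.57  -1.06   0.24] turn -23.1
```

```bash
python3 -m pendant '[[[-2,0,0.2,-1,1],[-6,-0.1,0.2,-3,1],[-10,-0.2,0.2,-5,1],[-14,-0.3,0.2,-7,1],[-18,-0.4,0.2,-9,1],[-22,-0.5,0.2,-11,1],[-26,-0.6,0.2,-13,1],[-30,-0.7,0.2,-15,1],[-34,-0.8,0.2,-17,1],[-38,-0.9,0.2,-19,1],[-42.5,-1,0.2,-21,1],[-46.6,-1.1,0.2,-23,1]]]'; python3 -m pendant '[[[0,0,0,0,1],[0,0,0,0,1],[0,0,0,0,1],[0,0,0,0,1]]]';python3 go.py P:.218 P:.09
```

```text
clock: 22.98
ee_pos: [0.5095, -0.2281, 0.2161]
tcp_rot: [-1.866, -2.526, 0.0]
contact_force: [0.4, 1.2, -0.3]
finger_gap: 0.0234
grasp_force: 30.0
clock: 23.48
ee_pos: [0.5106, -0.2257, 0.2165]
tcp_rot: [-1.866, -2.527, -0.0]
contact_force: [-0.0, -0.2, -0.8]
finger_gap: 0.0233
grasp_force: 30.0
t 23.48 pos [ 0.5106 -0.2257  0.2165] yaw 17.13 gap 0.0233 g 30.0
P:.218 shift cm [-0.1   0.13 -0.15] turn 0.0
P:.09 shift cm [-0.1   0.13 12.65] turn 0.0
```

```bash
python3 -m pendant '[[[-0.1,0.1,5,0,1],[-0.1,0.1,9,0,1],[-0.1,0.1,11,0,1],[-0.1,0.1,12,0,1],[-0.1,0.1,12.4,0,1],[-0.1,0.1,12.65,0,1],[-0.1,0.1,12.65,0,1],[-0.1,0.1,12.65,0,1],[-0.1,0.1,12.65,0,-1],[-0.1,0.1,12.65,0,-1],[-0.1,0.1,12.65,0,-1],[-0.1,0.1,12.65,0,-1]]]';python3 -m pendant '[[[0,0,0,0,-1],[0,0,0,0,-1],[0,0,-3,0,-1],[0,0,-7,0,-1],[0,0,-13,0,-1],[0,0,-13,0,-1]]]';python3 go.py yellow:.218
python3 - <<'E'
from h import *
for n in ('top',):
    p,d=imaging.capture(n);W=cloud(n,d)
    print(n);caps(W,(.4,.65,-.42,.45),lo=.102)
E
```

```text
clock: 24.98
ee_pos: [0.5116, -0.2275, 0.0901]
tcp_rot: [1.868, 2.526, -0.0]
contact_force: [-0.0, -0.4, -0.9]
finger_gap: 0.0586
grasp_force: 0.0
clock: 25.72
ee_pos: [0.5135, -0.2285, 0.2241]
tcp_rot: [1.864, 2.52, 0.004]
contact_force: [-0.6, 0.0, -1.0]
finger_gap: 0.0931
grasp_force: 0.0
t 25.73 pos [ 0.5135 -0.2285  0.2241] yaw 17.02 gap 0.0931 g 0.0
yellow:.218 shift cm [38.55 16.62  0.56] turn 23.1
top
cap [559.6 187.6] r 12.7 mean [558.5 187.3] 117
cap [ 528.1 -278.7] r 12.1 mean [ 527.2 -277.4] 121
cap [ 512.  -227.3] r 12.3 mean [ 511.7 -227. ] 126
```

```bash
python3 -m pendant '[[[38.6,16.6,0.6,23,-1],[38.6,16.6,0.6,23,-1],[38.6,16.6,0.6,23,-1],[38.6,16.6,0.6,23,-1],[38.6,16.6,0.6,23,-1],[38.6,16.6,0.6,23,-1],[38.6,16.6,0.6,23,-1],[38.6,16.6,0.6,23,-1],[38.6,16.6,0.6,23,-1],[38.6,16.6,0.6,23,-1],[38.6,16.6,0.6,23,-1]]]'; python3 go.py yellow:.088
python3 - <<'E'
from h import *
p,d=imaging.capture('top');caps(cloud('top',d),(.4,.65,-.42,.45),lo=.102)
E
```

```text
clock: 27.15
ee_pos: [0.5573, 0.1888, 0.2142]
tcp_rot: [2.336, 2.1, -0.0]
contact_force: [-0.3, 0.2, 0.2]
finger_gap: 0.0927
grasp_force: 0.0
t 27.15 pos [0.5573 0.1888 0.2142] yaw -6.09 gap 0.0927 g 0.0
yellow:.088 shift cm [1.000e-02 2.300e-01 1.262e+01] turn 0.0
cap [559.3 187.9] r 12.4 mean [558.5 187.3] 116
cap [ 541.6 -329.4] r 12.4 mean [ 540.6 -328.2] 128
cap [ 527.8 -278.9] r 12.5 mean [ 527.6 -278.2] 124
cap [ 512.  -227.2] r 12.5 mean [ 511.6 -227.2] 122
```

All three flasks are in place. Next is yellow.

```bash
python3 -m pendant '[[[0,0.2,6,0,-1],[0,0.2,10,0,-1],[0,0.2,12.5,0,-1],[0,0.2,12.5,0,-1],[0,0.2,12.5,0,1],[0,0.2,12.5,0,1],[0,0.2,12.5,0,1],[0,0.2,12.5,0,1],[0,0.2,12.5,0,1],[0,0.2,12.5,0,1],[0,0.2,12.5,0,1],[0,0.2,12.5,0,1]]]'; python3 go.py yellow:.088;python3 -m pendant '[[[0,0,0,0,1],[0,0,0,0,1],[0,0,0,0,1],[0,0,-1,0,1],[0,0,-3,0,1],[0,0,-6,0,1],[0,0,-9.5,0,1],[0,0,-13,0,1],[0,0,-13,0,1]]]'; python3 go.py Y:.218
```

```text
clock: 28.7
ee_pos: [0.5592, 0.19, 0.0891]
tcp_rot: [2.334, 2.103, -0.0]
contact_force: [0.6, -0.9, -1.3]
finger_gap: 0.0236
grasp_force: 30.0
t 28.7 pos [0.5592 0.19   0.0891] yaw -5.97 gap 0.0236 g 30.0
yellow:.088 shift cm [-0.12  0.06  0.11] turn 0.1
clock: 29.82
ee_pos: [0.5605, 0.1903, 0.2222]
tcp_rot: [2.333, 2.102, 0.008]
contact_force: [-0.1, 0.8, -0.6]
finger_gap: 0.0234
grasp_force: 30.0
t 29.82 pos [0.5605 0.1903 0.2222] yaw -5.98 gap 0.0234 g 30.0
Y:.218 shift cm [-36.96  -2.6    0.31] turn -23.1
```

```bash
python3 -m pendant '[[[-2,-0.1,0.2,-1,1],[-5,-0.3,0.2,-3,1],[-8,-0.5,0.2,-5,1],[-11,-0.7,0.2,-7,1],[-14,-0.9,0.2,-9,1],[-17,-1.2,0.2,-11,1],[-20.5,-1.4,0.2,-13,1],[-24,-1.7,0.2,-15,1],[-27.5,-1.9,0.2,-17,1],[-31,-2.2,0.2,-19,1],[-34,-2.4,0.2,-21,1],[-37,-2.6,0.2,-23,1]]]'; python3 -m pendant '[[[0,0,0,0,1],[0,0,0,0,1],[0,0,0,0,1],[0,0,0,0,1]]]';python3 go.py Y:.218 Y:.09
```

```text
clock: 31.32
ee_pos: [0.4941, -0.1761, 0.2166]
tcp_rot: [-1.866, -2.526, 0.001]
contact_force: [0.7, 0.3, 0.2]
finger_gap: 0.0231
grasp_force: 30.0
clock: 31.82
ee_pos: [0.4951, -0.1744, 0.217]
tcp_rot: [-1.866, -2.527, -0.0]
contact_force: [-0.2, 0.7, -0.1]
finger_gap: 0.0234
grasp_force: 30.0
t 31.82 pos [ 0.4951 -0.1744  0.217 ] yaw 17.11 gap 0.0234 g 30.0
Y:.218 shift cm [-0.05  0.1  -0.1 ] turn 0.0
Y:.09 shift cm [-0.06  0.1  12.7 ] turn 0.0
```

After releasing, I'll raise the tool and back away toward +y to clear the view.

```bash
python3 -m pendant '[[[-0.1,0.1,5,0,1],[-0.1,0.1,9,0,1],[-0.1,0.1,11,0,1],[-0.1,0.1,12,0,1],[-0.1,0.1,12.4,0,1],[-0.1,0.1,12.65,0,1],[-0.1,0.1,12.65,0,1],[-0.1,0.1,12.65,0,1],[-0.1,0.1,12.65,0,-1],[-0.1,0.1,12.65,0,-1],[-0.1,0.1,12.65,0,-1],[-0.1,0.1,12.65,0,-1]]]';python3 -m pendant '[[[0,0,0,0,-1],[0,0,0,0,-1],[0,0,-3,0,-1],[0,0,-7,0,-1],[0,0,-13,0,-1],[0,0,-13,0,-1],[6,0,-13,0,-1],[12,0,-13,0,-1],[18,0,-13,0,-1],[23,0,-13,0,-1],[23,0,-13,0,-1],[23,0,-13,0,-1]]]'
python3 - <<'E'
from h import *
for n in ('top','side'):
    p,d=imaging.capture(n);W=cloud(n,d);cv2.imwrite(f"pics/{n}4.png",p[:,:,::-1])
    print(n);caps(W,(.4,.65,-.42,.45),lo=.102)
    m=(W[...,1]<-.1)&(W[...,1]>-.42)&(W[...,2]>.09)&(W[...,2]<.13)&(abs(W[...,0]-.52)<.08);print(np.percentile(W[m][:,2],[90,99]))
E
```

```text
clock: 33.33
ee_pos: [0.4961, -0.1759, 0.0907]
tcp_rot: [1.868, 2.526, 0.0]
contact_force: [-0.4, -0.3, -0.7]
finger_gap: 0.0588
grasp_force: 0.0
clock: 34.83
ee_pos: [0.4287, 0.0436, 0.2203]
tcp_rot: [-1.867, -2.526, 0.001]
contact_force: [-0.3, -0.4, 0.1]
finger_gap: 0.0934
grasp_force: 0.0
top
cap [ 541.4 -329.4] r 12.5 mean [ 540.5 -328.2] 129
cap [ 528.6 -279.5] r 12.5 mean [ 527.4 -278.1] 125
cap [ 511.7 -227.5] r 12.6 mean [ 511.7 -227. ] 125
cap [ 497.  -176.8] r 12.6 mean [ 496.5 -176. ] 122
[0.11234774 0.11364747]
side
cap [ 541.8 -327.6] r 13.3 mean [ 541.6 -324.8] 58
cap [ 530.1 -279.5] r 13.1 mean [ 528.9 -274.9] 57
cap [ 513.4 -226.6] r 12.9 mean [ 512.3 -224.3] 62
cap [ 498.5 -175.1] r 12.9 mean [ 497.6 -173. ] 70
[0.1109888  0.11201126]
```

View pics/top4.png

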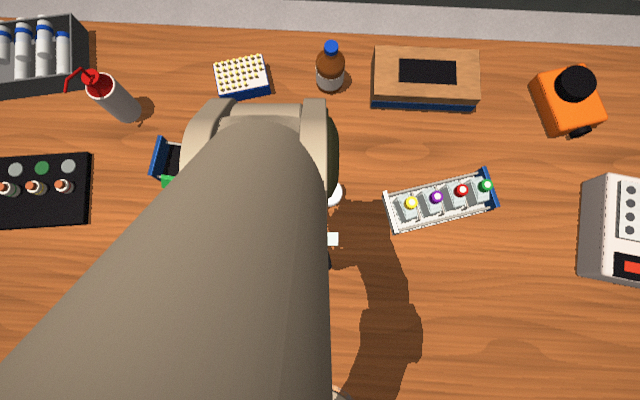

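View pics/side4.png

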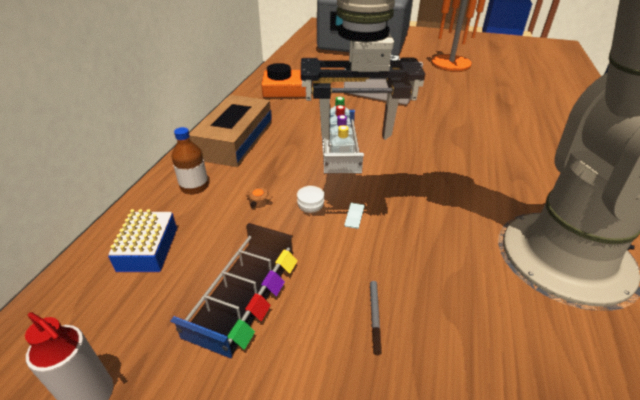

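The four caps, from the blue end, are green (486,186), red (461,190), purple (436,197) and yellow (411,202). All stand at full seated height within 3 mm of their bay centres, and the black rack is empty.

```bash
python3 -c "
from workcell import robot
print(robot.close_job())"
```

```text
the job is handed in; nothing more can be done
None
```

All four flasks are in the aluminium rack in the right order from the blue end (green, red, purple, yellow), upright and released within about 3 mm of their bay centres, and the job was handed in at about 35 s; no verdict was returned.

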